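# Hold the chute gate open and push the tip tray through

## Robot

A 6-joint arm with a two-finger parallel gripper is mounted at the origin on a cart in front of the work surface, level with it; the furniture and walls round the work are solid. World frame = base frame: x ahead of the robot, y to its left, z up, the work surface at z = 0. Lengths are in m, angles in rad, forces in N, time in s.
With the tool pointing down it reaches from about 0.3 to 1 m from the base axis. Payload 5.1 kg.
Tool frame: the origin (TCP) lies on the centre line of the jaws, within the pads' length; the fingertips stand 17 mm ahead of it and the grasp point (between the pads) lies 2 mm behind it; z points along the fingers, y is the line along which they close (so a half turn about z gives the same grasp; the last joint's range is limited). The gripper opens to 95 mm and grips with 3 to 60 N. Pads are 20 mm wide; open, the fingers measure 119 mm over their backs; the gripper's body (75 mm by 180 mm) begins 59 mm behind the grasp point.
Start: joints at [1.141, 0.124, 1.65, -0, 1.367, -0.083], TCP at [0.221, 0.611, 0.232] pointing down, gripper open.
Joint ranges: [-2.61, 2.61], [-1.02, 2.33], [0.03, 2.71], [-1.35, 4.49], [0.32, 2.68], [-2.91, 2.91]. Speed limits (rad/s): [2.57, 2.57, 3.14, 3.14, 3.14, 3.14].

## Interface

Orientations are given as a rotation vector (axis times angle).
In Python, from station import arm, eyes, close_job gives the robot as it stands. The module is installed in compiled form; this text tells all that it offers.
- The arm moves only by the shell command python3 -m pendant 'ROWS' [FORCE]. ROWS is JSON, a list of rows, each a list of 3 entries, a list of its own where there are three numbers: the finger opening in mm, from 0 to 95.1, then the shift along the tool's x, y, z in units of 50 mm (1.0 is 50 mm), then the turn, a rotation vector about the tool's x, y, z in units of 5 degrees (1.0 is 5 degrees). In form: [[grip, [dx, dy, dz], [rx, ry, rz]], ...]. A call has 1 to 8 rows; each row is the pose to reach, as a shift and turn from the pose commanded when the call began, along the tool's axes at that moment; what a row does not reach only later rows make up. A row lasts 1/10 s, in which the tool goes at most 50 mm and 8.59 degrees, less where a joint would pass 70% of its speed; a pose out of reach is approached as far as the arm can. A call with a gripper value outside its range is refused whole. The fingers move at their own pace and stop on an object; FORCE is the grip in N (left out, the last holds). Time passes only in rows, so rows that repeat a pose let the fingers close. It gives the time, the measured TCP pose, the force, the opening and the grip force at its end, in the units of the state.
- arm.get_state(): the state, without advancing time (a new reading comes with each control period).
- eyes.snapshot(name): name is "scene" or "top" or "wrist"; returns the picture (480x640x3 uint8, red, green, blue); there is no depth.
- eyes.calibration(name): a dict with "fov_y" (degrees; the focal length in pixels is half the picture's height over the tangent of half this angle, whatever the lens; pixels are square), "cx", "cy" (the principal point, pixels), "dist_coeffs" ([k1, k2, p1, p2, k3] as OpenCV has them; the pictures are not rectified), "camera_from_world" (4x4, takes a point from world to camera coordinates). Camera axes: x right, y down, z forward; pixel columns grow to the right and rows downward; lengths in m; the calibration is good to about 2 mm. A picture is of the moment at which its call begins: read the wrist's pose just before it. calibration takes no time and is no camera call; for the wrist camera it gives the pose at the moment of the call.
- close_job(): hands the job in; it is judged then, once.
The state is a dict: "time": time; "joints": joint angles; "joint_velocities": joint speeds; "joint_efforts": joint torques, N m; "ee_pos": TCP position; "orientation": TCP orientation; "contact_force": force on the tool from outside, world axes, zero at the start; "moment": the same for the moment, N m; "gripper_width": opening from 0.0 (shut) to 1.0 (fully open); "grasp_force": force on a finger pad.
Only numpy, scipy, OpenCV 4.12 (cv2) and the standard library are available. Lean on these libraries where they do the work, as an engineer would, in place of code of your own. Each camera call takes 0.05 s, during which the arm holds its last target. There are 200 camera calls.

## Task

Press the gate's long pedal down with one fingertip so the blade swings up clear of the chute, and keep it held open while your other finger pushes the tray of torch tips through under the blade by its upright plate, fully home against the end stop. The blade must not come down on the tray on the way. Then let go so that the gate falls shut behind the tray; only push the tray, never lift it, keep both tips in it, and leave the jar, weight, bottle and pliers alone.

Things in the scene. Friction and masses are not known exactly. Their poses are not given: they have to be found in the camera images.
- chute: Aluminium feed chute fixed to the worktop, base plate 6 mm thick. Origin on the worktop under the gate blade, on the channel's centre line; x axis along the tray's travel, y left of travel, z up. Base x -230 to +115, y -55 to +110 mm. Channel y -34 to +34 mm, floor z 6 mm; side walls to z 42 mm, with lips 5 mm inwards over the tray's edges.
- chute_stop (a point): Middle of the inner face of the chute's dark end stop, where the tray's front wall comes to rest: chute x = +94 mm, 25 mm above the worktop. The stop's top is 44 mm high.
- gate_shaft (a point): Middle of the gate's hinge shaft, a round bar 10 mm thick parallel to the chute's x at chute y = +48 mm, 66 mm above the worktop, between the channel and the pedal. It is carried by two bearing blocks at chute x = -214 and +16 mm (y 39 to 57 mm, 78 mm high).
- gate (a joint): Angle of the sprung gate about its shaft: 0 shut, grows as the pedal goes down, stop at 0.75 rad. The blade clears the tray's top from about 0.32 rad; 0.5 to 0.6 is a good opening. It springs shut when let go; holding it open takes about 2 to 4 N on the pedal. The tray cannot push it open.
- gate_pedal (a point): Middle of the pedal's top, a flat steel bar with rubber top left of the channel, parallel to it: 190 mm long (chute x -210 to -20), 32 wide, 5 thick. Shut, it slopes up away from the channel by 0.30 rad and this point is at chute x -115, y +83 mm, 81 mm above the worktop; at 0.55 rad it slopes down by 0.25 rad, this point 60 mm up (4 mm lower per 0.1 rad). Fingertips slide along it.
- gate_blade (a point): Middle of the lower edge of the gate's blade, 6 mm thick and 26 mm wide, hanging from the arm across the channel at chute x = 0, over chute y -30 to -4 mm; shut, its lower edge is 20 mm above the worktop. Arm and blade reach about 125 mm above the worktop when open.
- tray: Grey plastic tray loose in the channel: open box 80 (along x) x 64 x 28 mm, two pockets, about 0.3 kg. Origin: centre of the box's underside; x axis along travel. Behind it a low tongue leads to the upright push plate, tray x -100 to -92, y -25 to +25 mm, top 86 mm above the underside. It starts before the gate; fully home, origin at chute x +54 mm, the gate shuts over the tongue.
- tray_handle (a point): Centre of the width of the push plate's rear face, 60 mm above the tray's underside (push here towards the chute's +x).
- tip_a: Copper torch tip with a silvery nut, 17 x 44 x 10 mm, lying loose in the tray's rear pocket; origin under its middle.
- tip_b: Copper torch tip with a brass nut, 17 x 44 x 10 mm, lying loose in the tray's front pocket; origin under its middle.
- jar: Bystander: small white jar, 40 mm across, 62 mm high, standing on the worktop near the chute; origin under its centre.
- weight: Bystander: round black weight with a stud, 58 mm across, 47 mm high, standing on the worktop near the chute; origin under its centre.
- brown_bottle: Bystander: brown bottle with black cap, 39 mm across, 76 mm high, standing on the worktop near the chute; origin under its centre.
- pliers: Bystander: red-handled pliers, 46 x 134 x 13 mm, lying on the robot's side of the chute; origin under its middle.
There are look-alikes about, which are no part of the job. Leave any green look-alike of the tray alone.

How it is judged:
By the outcome, as a careful person would: the job done as asked, in the order asked, and still so for the second after the job is handed in, with the robot touching nothing.
It also fails if it takes over 40 s, if anything falls off the work surface, if the arm or the gripper's body presses on something with over 40 N, if the wrist force passes 120 N, or if a joint passes its speed limit or range.

## Working session

There is one attempt and no reset: what is moved stays moved. The work goes in short steps, Python scripts to look and compute and a shell command to move; the robot and the scene stay as the last step left them, time stands still between calls to the robot, and variables do not carry over. Pictures are saved under pics/ and viewed, at most 10 in all, crops included, and the job is handed in when it is done.

```bash
mkdir -p pics
python3 - <<'E'
from station import arm, eyes
import cv2,json
print(arm.get_state())
for n in ("scene","top"):
    im=eyes.snapshot(n); cv2.imwrite(f"pics/{n}0.png",im[:,:,::-1]); print(n,eyes.calibration(n))
E
```

```text
{'time': 0.0, 'joints': array([ 1.14139625e+00,  1.24520818e-01,  1.65163476e+00,  7.29007295e-06,
        1.36748111e+00, -8.26157992e-02]), 'joint_velocities': array([-0.00188761,  0.0003849 ,  0.00139528,  0.00118472,  0.00053774,
       -0.00081004]), 'joint_efforts': array([-2.14301843e-03, -4.17603600e+01, -3.59931564e+01,  7.72891939e-02,
        4.93274094e-02, -1.77118045e-04]), 'ee_pos': array([0.22070863, 0.61075712, 0.23040003]), 'orientation': array([-0.54191359, -3.09396658,  0.00310276]), 'contact_force': array([-0.24702468, -0.24940953, -0.53560963]), 'moment': array([0.01932362, 0.02853438, 0.02577347]), 'grasp_force': 0.0, 'gripper_width': 0.9968014202568233}
scene {'fov_y': 45.574395845998126, 'cx': 315.42970895811135, 'cy': 240.37298937462046, 'dist_coeffs': array([-0.16819565,  0.        ,  0.        ,  0.        ,  0.        ]), 'camera_from_world': array([[ 0.88218674, -0.47041285, -0.02140783, -0.38340355],
       [-0.24827964, -0.42601858, -0.86998011,  0.22608962],
       [ 0.40012969,  0.77280005, -0.49262188,  1.05460155],
       [ 0.        ,  0.        ,  0.        ,  1.        ]])}
top {'fov_y': 57.26542261584619, 'cx': 321.8169053806993, 'cy': 236.99644741228678, 'dist_coeffs': array([0.0284162, 0.       , 0.       , 0.       , 0.       ]), 'camera_from_world': array([[-0.00994493, -0.99994643, -0.00286814,  0.09241768],
       [-0.99071021,  0.01024202, -0.13560377,  0.4701198 ],
       [ 0.13562588,  0.00149293, -0.990759  ,  1.00658355],
       [ 0.        ,  0.        ,  0.        ,  1.        ]])}
```

View pics/top0.png

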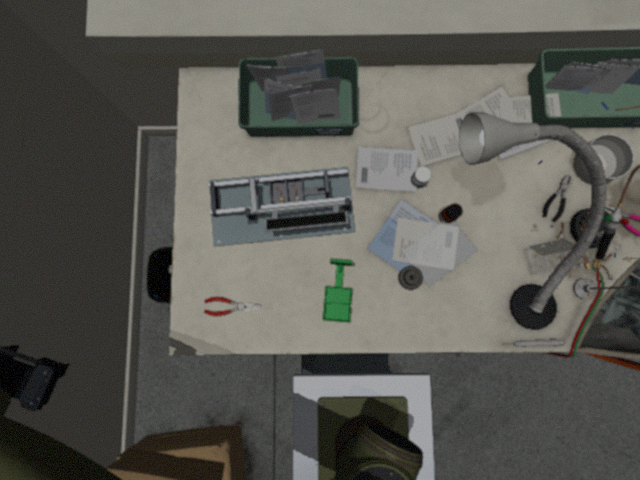

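View pics/scene0.png

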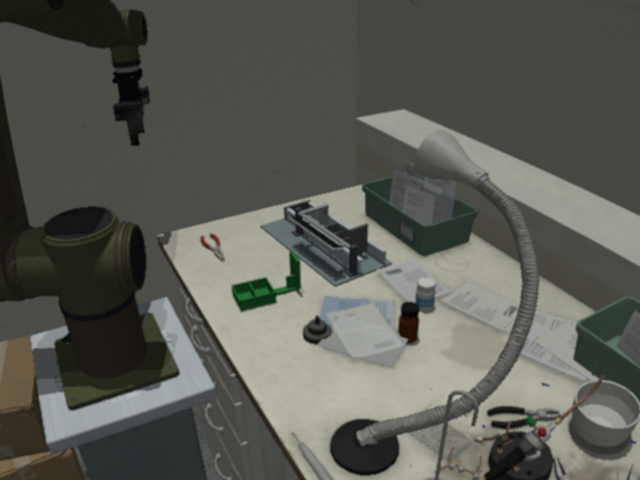

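```bash
cat > h.py <<'E'
import numpy as np,cv2
from station import arm,eyes
def K(n):
    c=eyes.calibration(n); f=240/np.tan(np.radians(c["fov_y"]/2))
    return np.array([[f,0,c["cx"]],[0,f,c["cy"]],[0,0,1]]),c["dist_coeffs"],c["camera_from_world"]
def ray(n,uv,z,cal=None):
    k,d,T=cal or K(n)
    p=cv2.undistortPoints(np.array(uv,float).reshape(-1,1,2),k,d).reshape(-1,2)
    r=np.c_[p,np.ones(len(p))]@T[:3,:3]; o=-T[:3,:3].T@T[:3,3]
    return o+r*((np.asarray(z)-o[2])/r[:,2])[:,None]
def proj(n,P,cal=None):
    k,d,T=cal or K(n)
    return cv2.projectPoints(np.array(P,float),cv2.Rodrigues(T[:3,:3])[0],T[:3,3],k,d)[0].reshape(-1,2)
E
python3 - <<'E'
from h import *
im=cv2.imread("pics/top0.png")[155:255,200:365]
im=cv2.convertScaleAbs(im,alpha=1.4)
cv2.imwrite("pics/crop0.png",cv2.resize(im,None,fx=4.8,fy=4.8,interpolation=cv2.INTER_CUBIC))
k,d,T=K("top");print(-T[:3,:3].T@T[:3,3])
print(ray("top",[[213,245],[355,235],[210,180],[350,167]],.006))
E
```

```text
[0.33015279 0.086095   1.0612968 ]
[[0.45782553 0.35060574 0.006     ]
 [0.47866538 0.00721828 0.006     ]
 [0.61913554 0.36165084 0.006     ]
 [0.64869825 0.01621362 0.006     ]]
```

View pics/crop0.png

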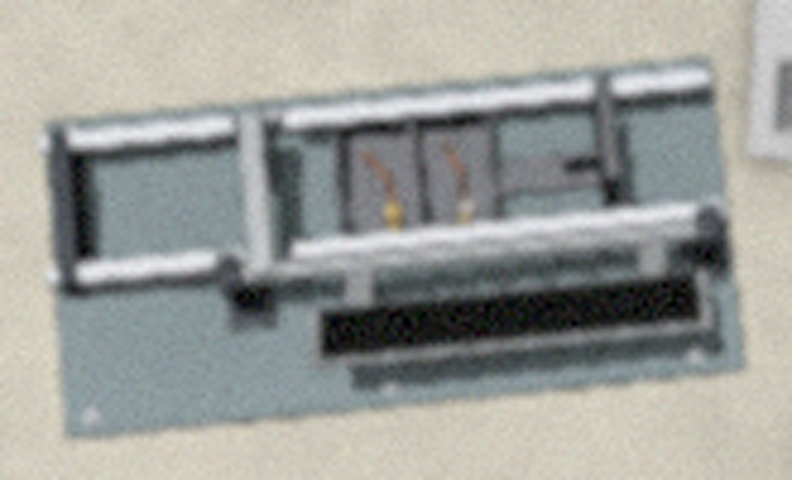

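```bash
cat >> h.py <<'E'
def fit(C,W):  # chute xy -> world xy, rigid
    C=np.array(C,float);W=np.array(W);c=C.mean(0);w=W.mean(0)
    A=(C-c)[:,0]+1j*(C-c)[:,1];B=(W-w)[:,0]+1j*(W-w)[:,1]
    a=np.angle((np.conj(A)*B).sum());R=np.array([[np.cos(a),-np.sin(a)],[np.sin(a),np.cos(a)]])
    return a,R,w-R@c
E
python3 - <<'E'
from h import *
from scipy.spatial.transform import Rotation as Ro
uv=lambda p:np.array(p)/4.8+[200-.4,155-.4]
W=ray("top",uv([[68,436],[745,370],[710,60],[50,118]]),.006)[:,:2]
C=np.array([[115,110],[-230,110],[-230,-55],[115,-55]])/1e3
a,R,t=fit(C,W);print(a,t,"resid mm",((C@R.T+t-W)*1e3).round(1))
def inch(p,z): return ((ray("top",uv(p),z)[:,:2]-t)@R*1e3).round(1)
print("stop inner top",inch([[75,135],[80,265]],.044))
print("pedal corners",inch([[322,355],[320,312],[700,315],[695,278]],.081))
print("tray box front/rear rim",inch([[343,180],[498,170]],.034))
print("plate top rear",inch([[614,75],[620,185],[598,80]],.092))
print("blade arm",inch([[240,180],[265,180]],.07))
print(Ro.from_rotvec(arm.get_state()["orientation"]).as_matrix().round(3))
E
```

```text
1.6550349005051581 [0.57588007 0.24467768] resid mm [[-0.2  1.3]
 [-1.2 -1.3]
 [ 1.5 -2.2]
 [-0.2  2.2]]
stop inner top [[ 92.  -34. ]
 [ 93.7  31.6]]
pedal corners [[ -25.1   93.5]
 [ -25.8   72.9]
 [-203.9   91.3]
 [-203.4   73.4]]
tray box front/rear rim [[ -37.    -1.4]
 [-114.3    0.8]]
plate top rear [[-174.3  -25.3]
 [-172.    27.9]
 [-166.6  -23.6]]
blade arm [[ 8.8  3. ]
 [-3.2  4.2]]
[[-0.94   0.34  -0.001]
 [ 0.34   0.94  -0.002]
 [ 0.    -0.002 -1.   ]]
```

```bash
cat >> h.py <<'E'
from scipy.spatial.transform import Rotation as Ro
A,T0=1.655,np.array([.5759,.2447])
RC=np.array([[np.cos(A),-np.sin(A)],[np.sin(A),np.cos(A)]])
def to(x,y,z):  # chute mm target for TCP (z=world mm) -> units
    s=arm.get_state();R=Ro.from_rotvec(s["orientation"])
    Rg=np.eye(3);Rg[:2,:2]=RC;Rg=Rg@np.diag([1,-1,-1])
    p=np.r_[RC@(np.array([x,y])/1e3)+T0,z/1e3]
    cur=np.r_[RC.T@(s["ee_pos"][:2]-T0),s["ee_pos"][2]]*1e3
    print("now chute",cur.round(1),"F",s["contact_force"].round(1),"w",s["gripper_width"],"t",s["time"])
    print("shift",(R.inv().apply(p-s["ee_pos"])/.05).round(3),"turn",(np.degrees((R.inv()*Ro.from_matrix(Rg)).as_rotvec())/5).round(3))
E
python3 -c "
from h import *
to(-195,40.5,230)"
```

```text
now chute [394.7 323.1 230.5] F [ 0.2 -1.2  0.2] w 1.0015937744312284 t 0.1
shift [-10.062  -8.354   0.025] turn [-2.0000e-02  1.1000e-02  1.3062e+01]
```

```bash
python3 -m pendant '[[71,[-10.06,-8.35,0],[0,0,13.06]],[71,[-10.06,-8.35,0],[0,0,13.06]],[71,[-10.06,-8.35,0],[0,0,13.06]],[71,[-10.06,-8.35,0],[0,0,13.06]],[71,[-10.06,-8.35,0],[0,0,13.06]],[71,[-10.06,-8.35,0],[0,0,13.06]],[71,[-10.06,-8.35,0],[0,0,13.06]],[71,[-10.06,-8.35,0],[0,0,13.06]]]' 20; python3 -c "
from h import *
to(-195,40.5,230)"
```

```text
time: 0.9
ee_pos: [0.4239, 0.2645, 0.2313]
orientation: [-2.131, -2.308, 0.0]
contact_force: [0.4, 0.1, -1.2]
gripper_width: 0.742
grasp_force: 0.0
now chute [ 32.5 149.8 231.3] F [ 0.4  0.1 -1.2] w 0.7420161153190304 t 0.9
shift [-4.54   2.205  0.027] turn [-0.001  0.001 -0.05 ]
```

```bash
python3 -m pendant '[[71,[-4.4,2.15,0],[0,0,0]],[71,[-4.4,2.15,0],[0,0,0]],[71,[-4.4,2.15,0],[0,0,0]],[71,[-4.4,2.15,0],[0,0,0]],[71,[-4.4,2.15,0],[0,0,0]],[71,[-4.4,2.15,0],[0,0,0]],[71,[-4.4,2.15,0],[0,0,0]]]'
python3 - <<'E'
from h import *
to(-195,40.5,150)
im=eyes.snapshot("wrist");cal=K("wrist")
cv2.imwrite("pics/w1.png",im[:,:,::-1])
P=lambda l:[np.r_[RC@(np.array(p[:2])/1e3)+T0,p[2]/1e3] for p in l]
print(proj("wrist",P([[-175,-25,92],[-175,25,92],[-210,67,76],[-210,98,86],[-20,98,86],[-230,110,6],[-214,39,78]]),cal).round())
E
```

```text
time: 1.6
ee_pos: [0.5491, 0.0556, 0.2309]
orientation: [-2.127, -2.31, 0.001]
contact_force: [0.5, -0.1, -0.7]
gripper_width: 0.746
grasp_force: 0.0
now chute [-186.2   42.7  230.9] F [ 0.5 -0.1 -0.7] w 0.7464085751312302 t 1.6
shift [-0.177  0.046  1.619] turn [-0.018 -0.007 -0.024]
[[420. 215.]
 [349. 215.]
 [292. 255.]
 [249. 259.]
 [239. -21.]
 [252. 253.]
 [329. 261.]]
```

View pics/w1.png

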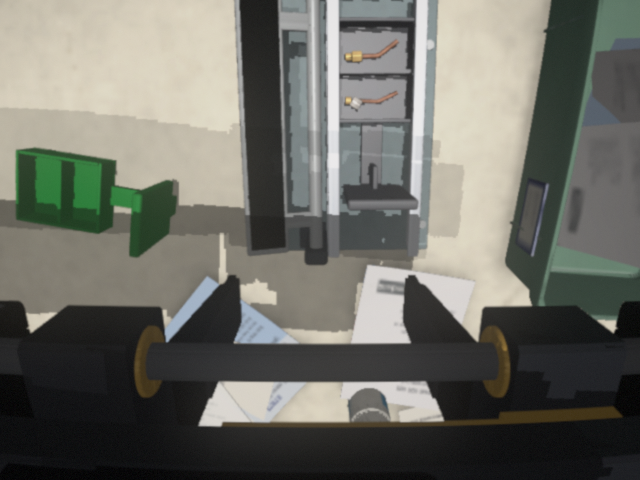

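```bash
python3 -m pendant '[[71,[-0.18,0.04,0],[0,0,0]],[71,[-0.18,0.04,0.6],[0,0,0]],[71,[-0.18,0.04,1.2],[0,0,0]],[71,[-0.18,0.04,1.8],[0,0,0]],[71,[-0.18,0.04,2.1],[0,0,0]],[71,[-0.18,0.04,2.1],[0,0,0]],[71,[-0.18,0.04,2.1],[0,0,0]]]'
python3 - <<'E'
from h import *
to(-195,40.5,77)
im=eyes.snapshot("scene")[180:290,250:400];im2=eyes.snapshot("wrist")
a=cv2.resize(im,(800,587),interpolation=cv2.INTER_CUBIC)
cv2.imwrite("pics/s2.png",cv2.convertScaleAbs(a[:,:,::-1],alpha=1.5)); cv2.imwrite("pics/w2.png",cv2.convertScaleAbs(im2[:,:,::-1],alpha=1.3))
E
```

```text
time: 2.35
ee_pos: [0.5524, 0.0479, 0.1276]
orientation: [2.124, 2.313, 0.001]
contact_force: [0.6, -0.0, 0.5]
gripper_width: 0.744
grasp_force: 0.0
now chute [-194.1   39.9  127.6] F [ 0.6 -0.   0.5] w 0.743858708901115 t 2.35
shift [-0.017 -0.013  1.013] turn [0.013 0.001 0.011]
```

View pics/w2.png

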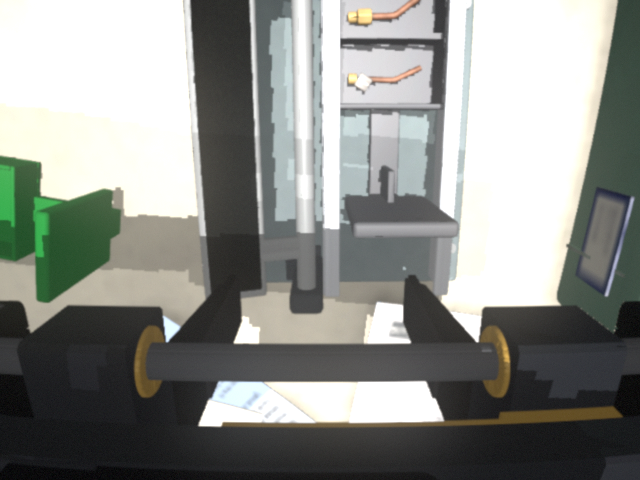

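View pics/s2.png

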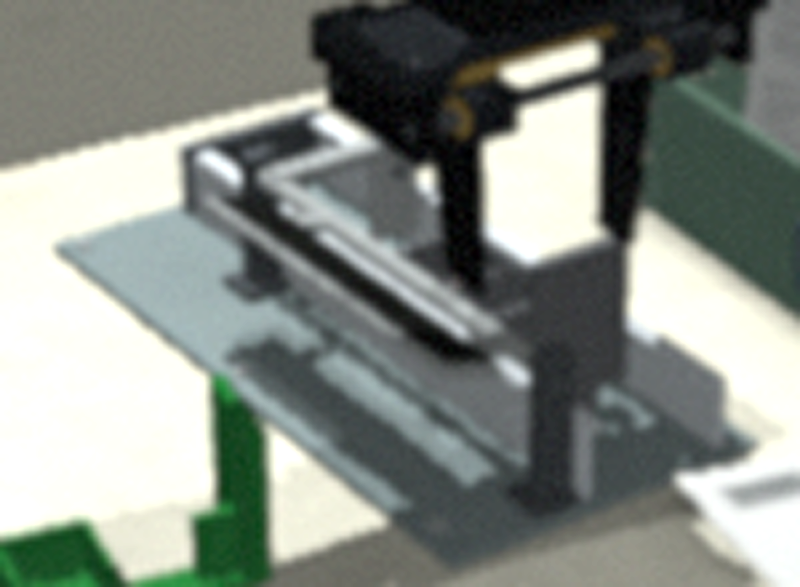

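Run:
```python
from h import *
P=lambda l:[np.r_[RC@(np.array(p[:2])/1e3)+T0,p[2]/1e3] for p in l]
inc=lambda q:((q[:,:2]-T0)@RC*1e3).round(1)
print("wrist fingers",proj("wrist",P([[-184,-1.5,110],[-184,82,110]])).round())
s=proj("scene",P([[-194,-1.5,110],[-194,82,110],[-175,25,92],[-175,-25,92]]));print("scene crop",((s-[250,180])*5.333).round())
print("plate rear top",inc(ray("wrist",[[354,232],[456,232]],[.091]*2)))
print("plate rear lower edge", inc(ray("wrist",[[354,237],[456,236]],[.091]*2)))
print("pedal end",inc(ray("wrist",[[207,295],[262,291]],[.085,.076])))
```

```text
wrist fingers [[418. 275.]
 [225. 275.]]
scene crop [[620. 229.]
 [456. 284.]
 [542. 267.]
 [636. 235.]]
plate rear top [[-169.8   25. ]
 [-169.8  -23.1]]
plate rear lower edge [[-172.2   24.9]
 [-171.7  -23.2]]
pedal end [[-204.2   97.7]
 [-205.7   71.1]]
```

```bash
python3 -m pendant '[[71,[0.05,0,0.2],[0,0,0]],[71,[0.05,0,0.4],[0,0,0]],[71,[0.05,0,0.55],[0,0,0]],[71,[0.05,0,0.7],[0,0,0]],[71,[0.05,0,0.85],[0,0,0]],[71,[0.05,0,1.0],[0,0,0]],[71,[0.05,0,1.0],[0,0,0]],[71,[0.05,0,1.0],[0,0,0]]]'
python3 - <<'E'
from h import *
to(-50,40.5,77)
im=eyes.snapshot("scene")[180:290,250:400];im2=eyes.snapshot("wrist")
a=cv2.resize(im,(600,440),interpolation=cv2.INTER_CUBIC)
t=eyes.snapshot("top")[155:255,200:365]
cv2.imwrite("pics/s3.png",cv2.convertScaleAbs(a[:,:,::-1],alpha=1.5))
E
```

```text
time: 3.25
ee_pos: [0.5515, 0.0499, 0.0766]
orientation: [-2.125, -2.313, 0.001]
contact_force: [-2.1, 0.7, 3.1]
gripper_width: 0.749
grasp_force: 1.7
now chute [-192.1   40.7   76.6] F [-2.1  0.7  3.1] w 0.7486405291440372 t 3.25
shift [ 2.841  0.003 -0.008] turn [-0.011 -0.     0.001]
```

View pics/s3.png

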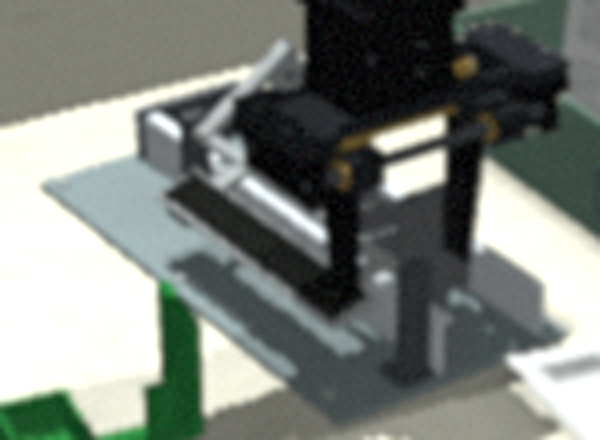

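```bash
python3 -m pendant '[[71,[0.1,0,0],[0,0,0]],[71,[0.2,0,0],[0,0,0]],[71,[0.3,0,0],[0,0,0]],[71,[0.4,0,0],[0,0,0]],[71,[0.52,0,0],[0,0,0]],[71,[0.64,0,0],[0,0,0]],[71,[0.76,0,0],[0,0,0]],[71,[0.88,0,0],[0,0,0]]]'; python3 -c "
from h import *
to(-50,40.5,77)"
```

```text
time: 4.2
ee_pos: [0.5487, 0.0937, 0.0773]
orientation: [2.124, 2.312, 0.0]
contact_force: [-0.6, -5.6, 5.2]
gripper_width: 0.747
grasp_force: 3.0
now chute [-148.2   39.8   77.3] F [-0.6 -5.6  5.2] w 0.7470761933104741 t 4.2
shift [ 1.963 -0.012  0.002] turn [0.016 0.017 0.006]
```

```bash
python3 -m pendant '[[71,[0.12,0,0],[0,0,0]],[71,[0.24,0,0],[0,0,0]],[71,[0.36,0,0],[0,0,0]],[71,[0.48,0,0],[0,0,0]],[71,[0.6,0,0],[0,0,0]],[71,[0.72,0,0],[0,0,0]],[71,[0.84,0,0],[0,0,0]],[71,[0.96,0,0],[0,0,0]]]'; python3 -c "
from h import *
to(-52,40.5,77)
im=eyes.snapshot('wrist')
cv2.imwrite('pics/w4.png',cv2.convertScaleAbs(im[:,:,::-1],alpha=1.3))"
```

```text
time: 5.0
ee_pos: [0.5446, 0.1415, 0.0773]
orientation: [2.124, 2.312, -0.0]
contact_force: [-0.2, -5.8, 4.4]
gripper_width: 0.749
grasp_force: 3.2
now chute [-100.2   39.9   77.3] F [-0.2 -5.8  4.4] w 0.7488911583021205 t 5.0
shift [ 0.963 -0.011  0.005] turn [0.015 0.016 0.005]
```

View pics/w4.png

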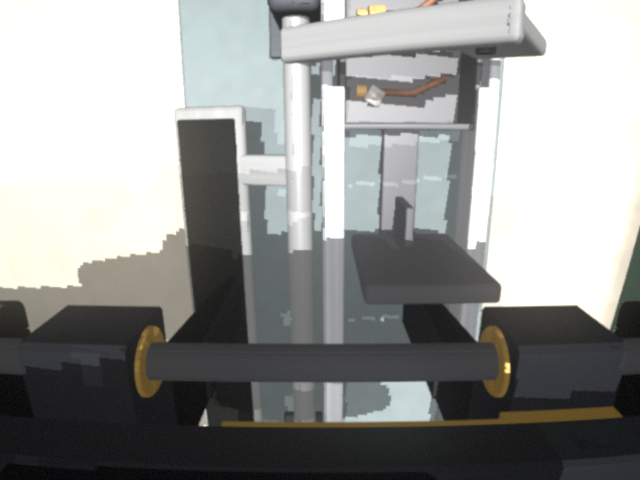

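```bash
python3 -m pendant '[[71,[0.12,0,0],[0,0,0]],[71,[0.24,0,0],[0,0,0]],[71,[0.36,0,0],[0,0,0]],[71,[0.48,0,0],[0,0,0]],[71,[0.58,0,0],[0,0,0]],[71,[0.68,0,0],[0,0,0]],[71,[0.76,0,0],[0,0,0]],[71,[0.82,0,0],[0,0,0]]]'; python3 -c "
from h import *
to(-52,40.5,77)"
```

```text
time: 5.85
ee_pos: [0.541, 0.1822, 0.0773]
orientation: [2.124, 2.312, -0.0]
contact_force: [-0.6, -6.6, 4.8]
gripper_width: 0.745
grasp_force: 3.4
now chute [-59.3  40.   77.3] F [-0.6 -6.6  4.8] w 0.7447516595991659 t 5.85
shift [ 0.147 -0.01   0.006] turn [0.012 0.015 0.005]
```

```bash
python3 -m pendant '[[71,[0.04,0,0],[0,0,0]],[71,[0.08,0,0],[0,0,0]],[71,[0.12,0,0],[0,0,0]],[71,[0.14,0,0],[0,0,0]],[71,[0.16,0,0],[0,0,0]],[71,[0.16,0,0],[0,0,0]]]'; python3 -c "
from h import *
to(-52,40.5,77)"
```

```text
time: 6.45
ee_pos: [0.5412, 0.1863, 0.0778]
orientation: [2.122, 2.307, -0.007]
contact_force: [0.0, -19.5, 9.5]
gripper_width: 0.745
grasp_force: 11.2
now chute [-55.2  39.5  77.8] F [  0.  -19.5   9.5] w 0.745492083490682 t 6.45
shift [ 0.065 -0.021  0.015] turn [ 0.014  0.096 -0.012]
```

```bash
python3 -c "
from h import *
im=eyes.snapshot('wrist');t=eyes.snapshot('top')[155:255,200:320]
t=cv2.resize(t,(640,533),interpolation=cv2.INTER_CUBIC)
o=np.hstack([cv2.resize(im,(400,300)),cv2.resize(t,(400,300))])
cv2.imwrite('pics/w5.png',cv2.convertScaleAbs(o[:,:,::-1],alpha=1.3))"
```

```text
(no output)
```

View pics/w5.png

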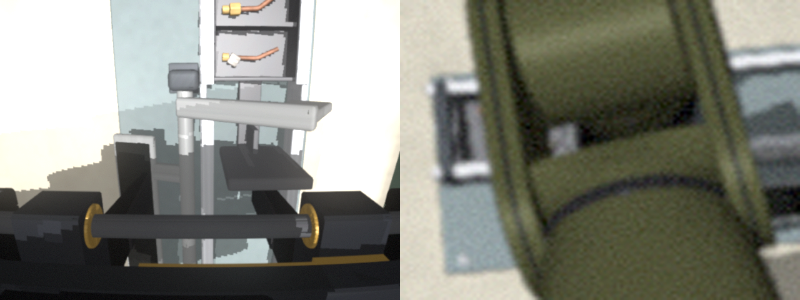

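```bash
python3 -c "
from h import *
g=cv2.cvtColor(eyes.snapshot('top'),cv2.COLOR_RGB2HSV)
for y in (-15,0,10):
  xs=np.arange(70,116,2.)
  P=[np.r_[RC@(np.array([x,y])/1e3)+T0,.036] for x in xs]
  p=proj('top',P).astype(np.float32)
  m=cv2.remap(g,p[:,0],p[:,1],cv2.INTER_LINEAR)
  print(y,[(int(x),int(v[1]),int(v[2])) for x,v in zip(xs,m[:,0])])
to(-52,40.5,77)"
```

```text
-15 [(70, 93, 68), (72, 79, 71), (74, 62, 84), (76, 42, 96), (78, 20, 105), (80, 8, 108), (82, 10, 105), (84, 15, 97), (86, 18, 69), (88, 37, 48), (90, 25, 47), (92, 13, 56), (94, 16, 59), (96, 26, 51), (98, 29, 52), (100, 28, 68), (102, 29, 74), (104, 28, 78), (106, 20, 87), (108, 9, 108), (110, 24, 142), (112, 21, 159), (114, 24, 168)]
0 [(70, 80, 69), (72, 42, 74), (74, 15, 87), (76, 10, 100), (78, 15, 106), (80, 14, 110), (82, 9, 97), (84, 11, 76), (86, 15, 52), (88, 23, 38), (90, 23, 42), (92, 9, 72), (94, 16, 81), (96, 15, 71), (98, 21, 66), (100, 25, 68), (102, 28, 74), (104, 34, 81), (106, 23, 92), (108, 15, 124), (110, 18, 151), (112, 23, 164), (114, 26, 169)]
10 [(70, 71, 73), (72, 44, 79), (74, 15, 91), (76, 10, 103), (78, 14, 110), (80, 12, 110), (82, 12, 101), (84, 12, 82), (86, 15, 58), (88, 29, 36), (90, 38, 34), (92, 22, 47), (94, 30, 54), (96, 34, 55), (98, 27, 59), (100, 26, 72), (102, 31, 75), (104, 27, 78), (106, 14, 93), (108, 12, 119), (110, 19, 145), (112, 24, 164), (114, 26, 170)]
now chute [-55.2  39.5  77.8] F [  1.3 -20.2   8.9] w 0.744259061674876 t 6.6
shift [ 0.065 -0.021  0.014] turn [ 0.014  0.093 -0.015]
```

```bash
python3 -m pendant '[[71,[-0.08,0,0],[0,0,0]],[71,[-0.16,0,0],[0,0,0]],[71,[-0.28,0,0],[0,0,0]],[71,[-0.3,0,-0.1],[0,0,0]],[71,[-0.3,0,-0.25],[0,0,0]],[71,[-0.3,0,-0.45],[0,0,0]],[71,[-0.3,0,-0.7],[0,0,0]],[71,[-0.3,0,-1.2],[0,0,0]]]'; python3 -m pendant '[[71,[-0.8,0,-1],[0,0,0]],[71,[-1.6,0,-2],[0,0,0]],[71,[-2.4,0,-2.5],[0,0,0]],[71,[-3,0,-2.5],[0,0,0]],[71,[-3,0,-2.5],[0,0,0]],[71,[-3,0,-2.5],[0,0,0]],[71,[-3,0,-2.5],[0,0,0]],[71,[-3,0,-2.5],[0,0,0]]]'; python3 -c "
from h import *
im=eyes.snapshot('wrist');t=eyes.snapshot('top')[155:255,200:320]
cv2.imwrite('pics/top6.png',t)
t=cv2.resize(t,(400,333),interpolation=cv2.INTER_CUBIC)
o=np.hstack([cv2.resize(im,(400,333)),t])
cv2.imwrite('pics/w6.png',cv2.convertScaleAbs(o[:,:,::-1],alpha=1.3))
to(-52,40.5,77)"
```

```text
time: 7.4
ee_pos: [0.5398, 0.1751, 0.1358]
orientation: [-2.124, -2.312, 0.005]
contact_force: [0.5, -1.0, 0.2]
gripper_width: 0.751
grasp_force: 0.0
time: 8.2
ee_pos: [0.5531, 0.0273, 0.2604]
orientation: [-2.123, -2.314, 0.002]
contact_force: [-0.9, -0.0, 0.1]
gripper_width: 0.745
grasp_force: 0.0
now chute [-214.8   40.8  260.6] F [-0.3 -0.6 -0.2] w 0.7486412031764567 t 8.3
shift [3.256 0.019 3.674] turn [-0.02  -0.004  0.023]
```

View pics/w6.png

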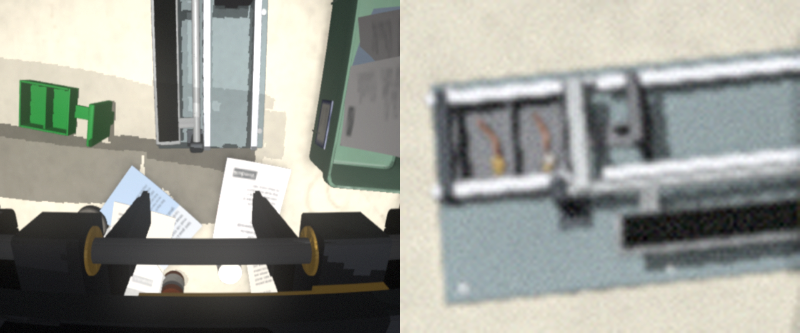

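The last picture shows the tray against the end stop, the gate shut behind it and both tips in their pockets, so I'm handing in.

```bash
python3 -c "
from station import close_job
print(close_job())"
```

```text
the job is handed in; nothing more can be done
None
```

The tray is fully home against the end stop with both tips in it, the gate has fallen shut behind it, the arm touched nothing else that I saw, and the job was handed in at about 8.3 s.

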